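# Load a lithium cell under the sprung guard of a cell tester

## Task

Load the cell that lies in the trough of the cell tester, without picking it up: hold the spring-closed guard open by pressing down its thumb plate with one fingertip while the other fingertip pushes the cell along the trough, under the guard and fully home against the end contact. Then draw back so that the guard springs fully shut behind the cell and, with the guard shut, press the start button and let it go. Do not lift the cell, and leave the things round the tester where they are.

Things in the scene. Friction and masses are not known exactly. Their poses are not given: they have to be found in the camera images.
- tester: Single-bay cell tester fixed to the bench, 190 x 142 mm. Origin on the bench under the trough's axis; x = loading direction, y left, z up. Aluminium trough along y = 0: floor z = 26 mm, 21 mm wide inside, walls to z = 32 mm, open front end at x = -95 mm. Right of it (y = -17 to -71 mm) a control panel 34 mm high. Left of it (y = 22 to 34 mm) hinge brackets up to z = 52 mm.
- mouth (a point): Middle of the mouth of the bay, on the trough floor, at tester x = 10 mm; axes as the tester's. In front of it the trough is open above. Behind it the bay has the same floor and width, walls (from x = 26 mm on) to z = 50 mm, and ends at a fixed contact whose face is at tester x = 83 mm.
- guard (a joint): Opening of the sprung guard, rad: 0 shut, 1.35 stop. Steel-framed clear cover over the bay, tester x = 10 to 80 mm, y = -14 to 28 mm, top z = 53 mm, with a lip 2 mm thick turned down at the mouth (x = 10 to 12 mm) to z = 40 mm, which bars the cell's way when shut. It swings up and to the left, reaching z = 92 mm. Its spring shuts it at once when let go.
- guard_hinge (a point): Point on the guard's hinge rod, level with the mouth: the rod runs along the tester's x axis at y = 28, z = 46.5 mm, left of the trough. The guard is on the right of the rod, its thumb plate on the left: pressing the plate down lifts the guard.
- thumb_plate (a point): Middle of the thumb plate's rolled outer edge (10 mm thick). Plate: flat steel, 2 mm, from the hinge rod to this edge 30 mm away, tester x = -105 to 45 mm. Shut it slopes up 30 degrees to the left (edge y = 54, z = 61.5 mm); at 1.1 rad down 33 degrees (y = 53, z = 30). 2 to 6 N hold it down; a tip may slide along it. A tip whose right side is at y = 48 mm, pressed to z = 34.5 mm, opens 1.1 rad.
- push_end (a point): Point at tester x = 17, y = -3, z = 34.5 mm, where the pushing fingertip's front face is when the cell is home, 7 mm past the mouth: at this height it clears the trough walls and meets the cell's end. There the guard, open 1 rad or more, clears a finger whose left side stays at tester y < 6 mm. Draw back out of the mouth before letting the plate up.
- cell: Blue cylindrical lithium cell, 18 mm diameter, 66 mm long, 45 g, lying lengthways in the trough in front of the mouth. Origin: under the middle of the cell, on the trough floor; its long axis is its own y axis, which lies along the tester's x axis.
- cell_home (a point): Point on the trough floor where the cell's origin is when the cell is fully home against the end contact (tester x = 50 mm). The cell's outer end is then at x = 17 mm, 5 mm behind the shut lip.
- start (a joint): Travel of the start button in m: 0 released, 0.005 fully pressed (4 N). It springs back.
- start_top (a point): Centre of the top of the start button, a round black button of 22 mm diameter, 9 mm proud of a grey 38 mm collar, on the control panel right of the trough (tester x = -35, y = -44, z = 55 mm); it is pressed straight down.
- pot: White lidded pot, 34 mm diameter, 31 mm high, standing right of the tester; leave it alone. Origin under its centre.
- tape: Roll of black tape, 62 mm diameter, 18 mm high, lying right of the tester; leave it alone. Origin under its centre.
- pen: Dark blue marker pen, 139 mm long, 18 mm thick, lying left of the tester; leave it alone. Origin under its middle.

How it is judged:
By the outcome, as a careful person would: the job done as asked, in the order asked, and still so for the second after the job is handed in, with the robot touching nothing.
It also fails if it takes over 45 s, if anything falls off the work surface, if the arm or the gripper's body presses on something with over 40 N, if the wrist force passes 120 N, or if a joint passes its speed limit or range.

## Robot

A 6-joint arm with a two-finger parallel gripper is mounted at the origin on a cart in front of the work surface, level with it; the furniture and walls round the work are solid. World frame = base frame: x ahead of the robot, y to its left, z up, the work surface at z = 0. Lengths are in m, angles in degrees, forces in N, time in s.
With the tool pointing down it reaches from about 0.4 to 0.925 m from the base axis. Payload 12.5 kg.
Tool frame: the origin (TCP) lies at the very end of the fingers, on their centre line; the grasp point (between the pads) lies 19 mm behind it; z points along the fingers, y is the line along which they close (so a half turn about z gives the same grasp; the last joint's range is limited). The gripper opens to 95 mm and grips with 3 to 60 N. Pads are 20 mm wide; open, the fingers measure 119 mm over their backs; the gripper's body (75 mm by 180 mm) begins 59 mm behind the grasp point.
Start: joints at [69.465, 28.126, 89.318, -0, 62.55, -6.05], TCP at [0.156, 0.605, 0.215] pointing down, gripper open.
Joint ranges: [-177.58, 177.58], [-47.91, 125.51], [2.72, 160], [-65.01, 245.01], [3.68, 167.84], [-153.87, 153.87]. Speed limits (degrees/s): [127.2, 127.2, 159.86, 180, 180, 180].

## Interface

Orientations are given as a 3x3 rotation matrix whose columns are the frame's x, y, z axes.
In Python, from station import ctrl gives the robot as it stands.
- The arm moves only by the shell command python3 -m inch 'ROWS'. ROWS is JSON, a list of rows, each a list of 7 numbers: the turn, a rotation vector about the tool's x, y, z in rad, then the shift along the tool's x, y, z in m, then the closure, from 0 (fully open) to 1 (shut). A call has 1 to 10 rows; each row is the pose to reach, as a shift and turn from the pose commanded when the call began, along the tool's axes at that moment; what a row does not reach only later rows make up. A row lasts 1/8 s, in which the tool goes at most 62.5 mm and 10.7 degrees, less where a joint would pass 70% of its speed; a pose out of reach is approached as far as the arm can. A call with a gripper value outside its range is refused whole. The fingers move at their own pace and stop on an object; the grip force is fixed at half the most. Time passes only in rows, so rows that repeat a pose let the fingers close. It gives the time, the measured TCP pose, the force, the opening and the grip force at its end, in the units of the state.
- ctrl.get_state(): the state, without advancing time (a new reading comes with each control period).
- ctrl.capture(name): name is "scene" or "top"; returns a dict with "color" (384x512x3 uint8, red, green, blue), "fx", "fy", "cx", "cy" (pixels), "k1" (the pictures are not rectified: a ray, as slopes to the right and down, at radius r is drawn at 1 + k1 r^2 times it, then the intrinsics apply), "T" (4x4, takes a point from camera to world coordinates). Camera axes: x right, y up, looking along -z (the intrinsics and any distortion apply to the point x, -y, -z); pixel columns grow to the right and rows downward; lengths in m; the calibration is good to about 2 mm. A picture is of the moment at which its call begins. There is no depth.
- ctrl.finish_job(): hands the job in; it is judged then, once.
Trained networks look in a picture, given as the dict that the camera call returned (one of the last four; its "shot" number tells which), for a name from the list of things; names that differ only in an ending like _2 or _b are one class to them, and where a whole thing is asked for, a point or a joint stands for the part that bears it (a point fixed in the world has none). Each returns a list of dicts, best first, with "p" (0 to 1); they miss things now and then, are a little off and sometimes report something else, mostly with a low value. They report only what shows in the picture. A call takes as long as a camera call.
- ctrl.boxes_of(picture, thing): "box" ([centre column, centre row, width, height] in pixels, round what is visible of it).
- ctrl.cut_out(picture, thing): "region" (384x512 bool, what is visible of it) and "box" ([centre column, centre row, width, height] in pixels, round what is visible of it).
- ctrl.place_of(picture, thing): "xy" ([column, row] in pixels: a listed point, or the origin of a listed thing).
The state is a dict: "time": time; "joint_positions": joint angles; "dq": joint speeds; "effort": joint torques, N m; "eef_pos": TCP position; "eef_rot": TCP orientation; "ft_force": force on the tool from outside, world axes, zero at the start; "moment": the same for the moment, N m; "width": opening from 0.0 (shut) to 1.0 (fully open); "grip_force": force on a finger pad.
Only numpy, scipy, OpenCV 4.12 (cv2) and the standard library are available. Lean on these libraries where they do the work, as an engineer would, in place of code of your own. Each camera call takes 0.05 s, during which the arm holds its last target. There are 200 camera calls.

## Working session

There is one attempt and no reset: what is moved stays moved. The work goes in short steps, Python scripts to look and compute and a shell command to move; the robot and the scene stay as the last step left them, time stands still between calls to the robot, and variables do not carry over. Pictures are saved under pics/ and viewed, at most 10 in all, crops included, and the job is handed in when it is done.

```bash
mkdir -p pics; ls
cat > h.py <<'E'
import numpy as np, cv2
from station import ctrl
def ray(c,uv):
    K=np.array([[c["fx"],0,c["cx"]],[0,c["fy"],c["cy"]],[0,0,1]])
    d=np.array([(uv[0]-c["cx"])/c["fx"],(uv[1]-c["cy"])/c["fy"]])
    s=d.copy()
    for _ in range(20): s=d/(1+c["k1"]*(s@s))
    T=np.array(c["T"]); v=T[:3,:3]@np.array([s[0],-s[1],-1]); return T[:3,3],v
def at_z(c,uv,z):
    o,v=ray(c,uv); return o+v*(z-o[2])/v[2]
def proj(c,P):
    T=np.array(c["T"]); q=T[:3,:3].T@(np.array(P)-T[:3,3]); s=np.array([q[0],-q[1]])/-q[2]
    s=s*(1+c["k1"]*(s@s)); return [c["fx"]*s[0]+c["cx"],c["fy"]*s[1]+c["cy"]]
E
python3 - <<'E'
from h import *
import pickle
print(ctrl.get_state()['eef_rot'])
ims=[]
H={'tester':0,'mouth':.026,'guard_hinge':.0465,'thumb_plate':.0615,'push_end':.0345,'cell':.026,'cell_home':.026,'start_top':.055,'pot':0,'tape':0,'pen':0}
for n in ["scene","top"]:
    c=ctrl.capture(n); cv2.imwrite(f"pics/{n}0.png",cv2.cvtColor(c["color"],cv2.COLOR_RGB2BGR))
    print(n,np.round(c["T"],3).tolist(),c["fx"])
    for t,z in H.items():
        r=ctrl.place_of(c,t)
        for k in r[:1]: print(t,np.round(k["xy"],1),round(k["p"],2),np.round(at_z(c,k["xy"],z),4))
E
```

```text
pics
[[-9.68207158e-01  2.50149542e-01 -3.26077286e-04]
 [ 2.50149745e-01  9.68206654e-01 -9.89987774e-04]
 [ 6.80652097e-05 -1.04008140e-03 -9.99999457e-01]]
scene [[0.822, 0.243, -0.515, 0.1], [-0.57, 0.351, -0.743, -0.454], [-0.0, 0.904, 0.427, 0.428], [0.0, 0.0, 0.0, 1.0]] 359.4882317136684
tester [263.1 222.8] 0.85 [0.5264 0.1407 0.    ]
mouth [265.7 212.5] 0.81 [0.5329 0.1397 0.026 ]
guard_hinge [256.7 196.1] 0.83 [0.5411 0.1886 0.0465]
thumb_plate [236.8 192.1] 0.87 [0.4972 0.208  0.0615]
push_end [266.3 205.5] 0.57 [0.545  0.1542 0.0345]
cell [252.5 217.1] 0.75 [0.4955 0.1391 0.026 ]
cell_home [278.  210.4] 0.64 [0.5626 0.1315 0.026 ]
start_top [263.  213.7] 0.57 [0.4937 0.0958 0.055 ]
pot [299.8 247. ] 0.83 [0.5314 0.0149 0.    ]
tape [280.4 264.3] 0.97 [ 0.4613 -0.0089  0.    ]
pen [238.2 204.4] 0.61 [0.5279 0.254  0.    ]
top [[-0.0, 0.996, -0.085, 0.448], [-1.0, 0.001, 0.017, 0.168], [0.017, 0.085, 0.996, 0.936], [0.0, 0.0, 0.0, 1.0]] 395.00548657985775
tester [257.9 192.1] 0.55 [0.5303 0.1428 0.    ]
mouth [256.5 187.9] 0.68 [0.5377 0.1468 0.026 ]
guard_hinge [246.  187.2] 0.8 [0.5373 0.171  0.0465]
thumb_plate [235.2 204.8] 0.67 [0.4965 0.1949 0.0615]
push_end [257.9 185.9] 0.64 [0.5415 0.1438 0.0345]
cell [257.7 204.5] 0.64 [0.4992 0.144  0.026 ]
cell_home [260.6 171.7] 0.8 [0.5756 0.1372 0.026 ]
start_top [281.1 205.6] 0.48 [0.4952 0.0925 0.055 ]
pot [308.1 188.8] 0.6 [0.5384 0.023  0.    ]
tape [322.2 223.5] 0.97 [ 0.4558 -0.0095  0.    ]
pen [216.1 195.7] 0.9 [0.5215 0.2421 0.    ]
```

Run:
```python
import cv2
a=cv2.imread('pics/top0.png')[120:260,170:370]; cv2.imwrite('pics/top0c.png',cv2.resize(a,None,fx=4,fy=4,interpolation=cv2.INTER_CUBIC))
a=cv2.imread('pics/scene0.png')[150:290,170:370]; cv2.imwrite('pics/scene0c.png',cv2.resize(a,None,fx=4,fy=4,interpolation=cv2.INTER_CUBIC))
```

```text
(no output)
```

View pics/top0c.png

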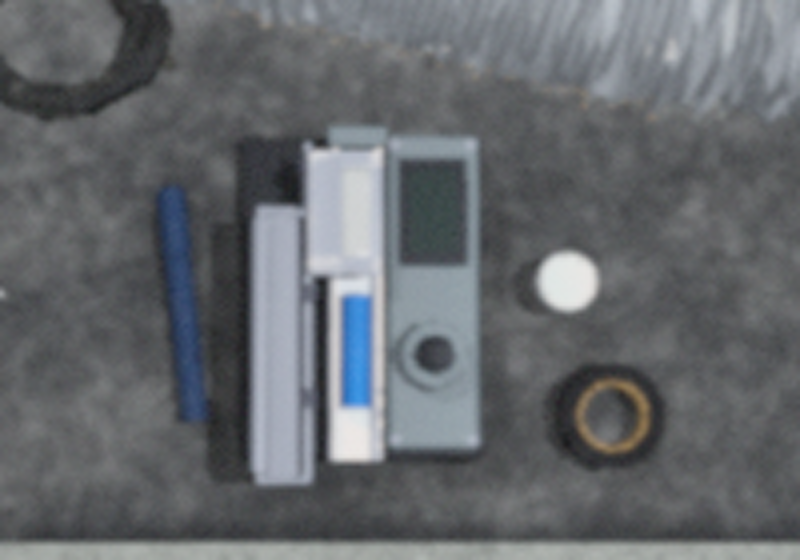

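View pics/scene0c.png

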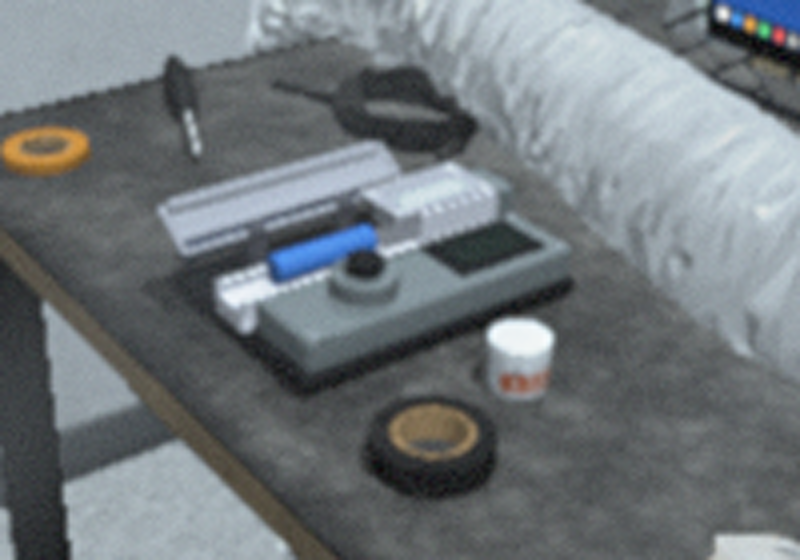

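The top view shows the tester nearly square with the world: blue cell at crop (356,350), button (435,352), trough front end at (356,462), shut guard at (345,210), thumb plate at (280,345). The scene view agrees. I'll fit the tester pose from both views.

```bash
cat > fit.py <<'E'
from h import *
from scipy.optimize import least_squares
M={'mouth':(10,0,26),'guard_hinge':(10,28,46.5),'thumb_plate':(-30,54,61.5),'push_end':(17,-3,34.5),'cell_home':(50,0,26),'start_top':(-35,-44,55),'tester':(0,0,0)}
obs=[];cams=[]
for n in ["scene","top"]:
    c=ctrl.capture(n);cams.append(c)
    for t,p in M.items():
        r=ctrl.place_of(c,t)
        if r: obs.append((n+' '+t,c,np.array(p)/1e3,np.array(r[0]["xy"]),.5))
def cl(c,org,l):
    for p,u in l: obs.append((c['T'][2][3],c,np.array(p)/1e3,np.array(u)/4+np.array(org),1.))
cl(cams[1],(170,120),[((-35,-44,55),(435,353)),((-95,-71,34),(480,450)),((95,-71,34),(478,139)),((-95,0,32),(356,461)),((-105,54,61.5),(262,484)),((45,54,61.5),(263,206))])
cl(cams[0],(170,150),[((-35,-44,55),(364,262)),((-95,-71,34),(310,360)),((95,-71,34),(571,243))])
tp=lambda q,p:np.array([q[0]+np.cos(q[2])*p[0]-np.sin(q[2])*p[1],q[1]+np.sin(q[2])*p[0]+np.cos(q[2])*p[1],p[2]])
f=lambda q:np.concatenate([w*(np.array(proj(c,tp(q,p)))-u) for _,c,p,u,w in obs])
s=least_squares(f,[.53,.143,0],loss='soft_l1')
print(s.x[:2],np.degrees(s.x[2]))
for o in obs: print(o[0],np.round(o[2]*1e3),np.round(np.array(proj(o[1],tp(s.x,o[2])))-o[3],1))
c=cams[1]
for c in cams:
    r=ctrl.cut_out(c,'cell')[0]; g=r['region']; ys,xs=np.nonzero(g)
    m=at_z(c,[xs.mean(),ys.mean()],.037); print('cell',r['p'],m,m[:2]-s.x[:2],r['box'])
c=cams[1]
for e in ((356,295),(356,407)): print(at_z(c,np.array(e)/4+[170,120],.035)-[*s.x[:2],0])
E
python3 fit.py
```

```text
[0.52357023 0.1417749 ] 0.7301615517414414
scene mouth [10.  0. 26.] [  4.1 -12.2]
scene guard_hinge [10. 28. 46.] [0.5 2.4]
scene thumb_plate [-30.  54.  62.] [0.6 1.3]
scene push_end [17. -3. 34.] [1.6 1.9]
scene cell_home [50.  0. 26.] [-2.2 -0. ]
scene start_top [-35. -44.  55.] [22.3  9.3]
scene tester [0. 0. 0.] [ 0.5 -0.4]
top mouth [10.  0. 26.] [0.5 0.8]
top guard_hinge [10. 28. 46.] [ 3.7 -2.4]
top thumb_plate [-30.  54.  62.] [0.6 0.4]
top push_end [17. -3. 34.] [-0.3  0.1]
top cell_home [50.  0. 26.] [ 0.4 -1. ]
top start_top [-35. -44.  55.] [-2.4  0.7]
top tester [0. 0. 0.] [1.8 2.1]
0.9363136172514027 [-35. -44.  55.] [0.2 0.1]
0.9363136172514027 [-95. -71.  34.] [0.5 2.5]
0.9363136172514027 [ 95. -71.  34.] [-0.7 -2.3]
0.9363136172514027 [-95.   0.  32.] [0.3 0.1]
0.9363136172514027 [-105.   54.   62.] [-0.3 -0.5]
0.9363136172514027 [45. 54. 62.] [-1.1  1.3]
0.4276805795485119 [-35. -44.  55.] [-0.2 -1.5]
0.4276805795485119 [-95. -71.  34.] [-2.9 -3.3]
0.4276805795485119 [ 95. -71.  34.] [ 0.7 -0. ]
cell 0.46 [0.4879377  0.13907744 0.037     ] [-0.03563253 -0.00269746] [250.4, 213.9, 27.2, 16.0]Traceback (most recent call last):
  File "fit.py", line 21, in <module>
    r=ctrl.cut_out(c,'cell')[0]; g=r['region']; ys,xs=np.nonzero(g)
      ~~~~~~~~~~~~~~~~~~~~~~^^^
IndexError: list index out of range
```

```bash
python3 -m inch '[[0,0,-0.03,-0.04,-0.035,0,0.2],[0,0,-0.06,-0.08,-0.07,0,0.4],[0,0,-0.09,-0.12,-0.11,0,0.526],[0,0,-0.12,-0.16,-0.147,0,0.526],[0,0,-0.15,-0.2,-0.184,0.01,0.526],[0,0,-0.18,-0.24,-0.22,0.02,0.526],[0,0,-0.21,-0.28,-0.257,0.04,0.526],[0,0,-0.24,-0.32,-0.294,0.06,0.526],[0,0,-0.26,-0.355,-0.326,0.075,0.526],[0,0,-0.26,-0.3845,-0.353,0.085,0.526]]'
python3 -m inch '[[0,0,0,0,0,0,0.526],[0,0,0,0,0,0,0.526]]'
python3 - <<'E'
from h import *
s=ctrl.get_state(); print(s['eef_pos'],np.round(s['eef_rot'],4).tolist(),s['width'],s['ft_force'],s['joint_positions'])
c=ctrl.capture("top"); a=c["color"][120:270,170:370,::-1]; cv2.imwrite('pics/t1.png',cv2.resize(a,None,fx=4,fy=4,interpolation=cv2.INTER_CUBIC))
E
```

```text
time: 3.35
eef_pos: [0.4411, 0.1656, 0.1291]
eef_rot: [[-1.0, -0.007, -0.0], [-0.007, 1.0, 0.0], [0.0, 0.0, -1.0]]
ft_force: [0.7, 0.6, -1.1]
width: 0.472
grip_force: 0.0
time: 3.6
eef_pos: [0.4401, 0.1674, 0.1298]
eef_rot: [[-1.0, -0.007, -0.0], [-0.007, 1.0, 0.0], [0.0, 0.0, -1.0]]
ft_force: [0.6, 0.7, 0.0]
width: 0.47
grip_force: 0.0
[0.44010604 0.16743331 0.12976509] [[-1.0, -0.0067, -0.0001], [-0.0067, 1.0, 0.0002], [0.0, 0.0002, -1.0]] 0.4700798443375604 [0.6002347  0.67249407 0.02700511] [ 1.27779490e+01  2.26855610e+01  1.15836306e+02  1.49841841e-02
  4.14788340e+01 -7.76197414e+01]
```

View pics/t1.png

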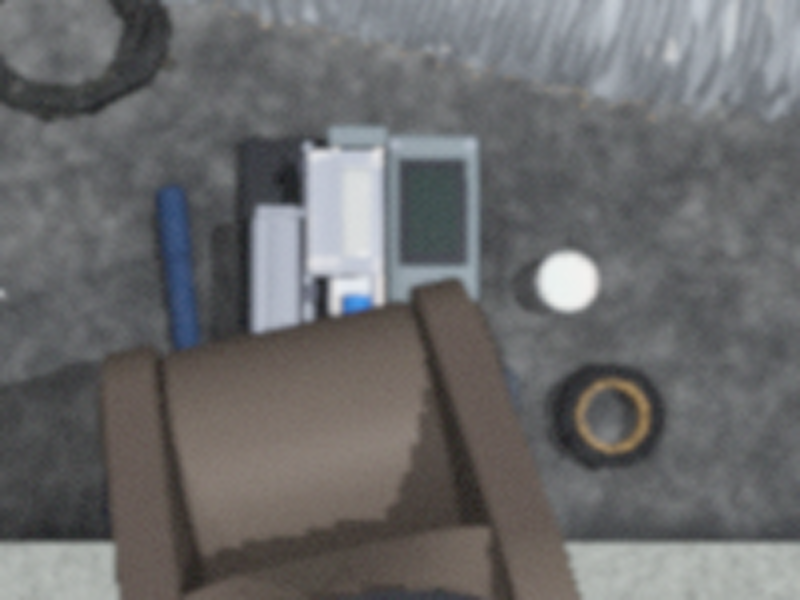

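The arm hides the tester's front half in the top view; cell end still visible at (356,303). I'll descend to just above the plate and check in the scene view.

```bash
python3 -m inch '[[0,0,0,0,0,0.025,0.526],[0,0,0,0,0,0.05,0.526],[0,0,0,0,0,0.058,0.526],[0,0,0,0,0,0.058,0.526]]'
python3 - <<'E'
from h import *
c=ctrl.capture("scene"); a=c["color"][160:270,180:320,::-1]; a=cv2.resize(a,None,fx=5,fy=5,interpolation=cv2.INTER_CUBIC)
R=np.array([.440,.1675]); 
for p in [(.450,.1705-.0255,.0705),(.450,.1447,.072),(.450,.1907,.072),(.430,.1447,.072),(.450,.1327,.072)]:
    print(np.round((np.array(proj(c,p))-[180,160])*5))
cv2.imwrite('pics/s2.png',a)
E
```

```text
time: 4.15
eef_pos: [0.4401, 0.1678, 0.0718]
eef_rot: [[-1.0, -0.008, -0.0], [-0.008, 1.0, 0.0], [0.0, 0.0, -1.0]]
ft_force: [0.1, 0.1, 0.3]
width: 0.472
grip_force: 0.0
[267. 220.]
[267. 217.]
[215. 179.]
[227. 229.]
[282. 227.]
```

View pics/s2.png

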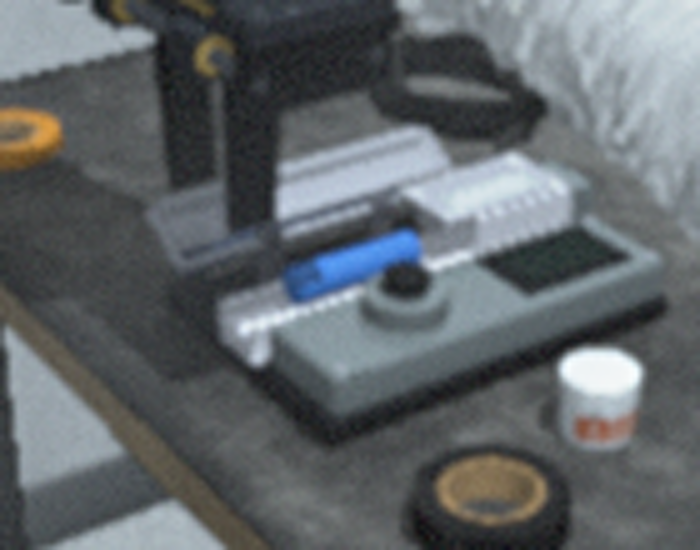

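The fingers stand above the plate's front (165–205, 195) and above the trough behind the cell (228–277, 230), where predicted. Now I'll press down.

```bash
python3 -m inch '[[0,0,0,0,0,0.012,0.526],[0,0,0,0,0,0.02,0.526],[0,0,0,0,0,0.029,0.526],[0,0,0,0,0,0.037,0.526],[0,0,0,0,0,0.037,0.526],[0,0,0,0,0,0.037,0.526]]'
python3 - <<'E'
from h import *
c=ctrl.capture("scene"); a=c["color"][160:270,180:320,::-1]; a=cv2.resize(a,None,fx=5,fy=5,interpolation=cv2.INTER_CUBIC)
cv2.imwrite('pics/s3.png',a)
E
```

```text
time: 4.95
eef_pos: [0.4402, 0.1671, 0.0343]
eef_rot: [[-1.0, -0.007, -0.0], [-0.007, 1.0, -0.0], [0.0, -0.0, -1.0]]
ft_force: [-0.4, -1.6, 3.6]
width: 0.472
grip_force: 2.2
```

View pics/s3.png

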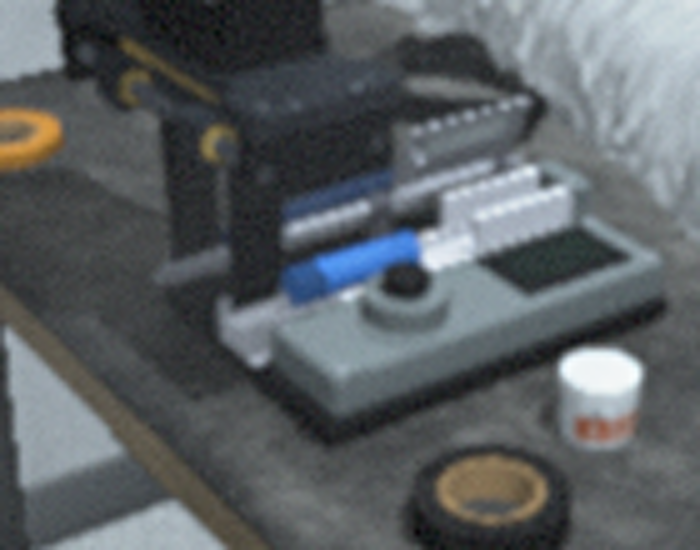

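The guard is open (raised cover at (465,130)), plate held with 3.6 N, and the pushing finger is right behind the cell at (260,295). Pushing.

```bash
python3 -m inch '[[0,0,0,-0.006,0,0,0.526],[0,0,0,-0.013,0,0,0.526],[0,0,0,-0.021,0,0,0.526],[0,0,0,-0.029,0,0,0.526],[0,0,0,-0.037,0,0,0.526],[0,0,0,-0.045,0,0,0.526],[0,0,0,-0.053,0,0,0.526],[0,0,0,-0.061,0,0,0.526],[0,0,0,-0.068,0,0,0.526],[0,0,0,-0.074,0,0,0.526]]'
python3 -m inch '[[0,0,0,-0.004,0,0,0.526],[0,0,0,-0.008,0,0,0.526],[0,0,0,-0.011,0,0,0.526],[0,0,0,-0.011,0,0,0.526]]'
python3 - <<'E'
from h import *
c=ctrl.capture("scene"); a=c["color"][160:270,180:320,::-1]; a=cv2.resize(a,None,fx=5,fy=5,interpolation=cv2.INTER_CUBIC)
cv2.imwrite('pics/s4.png',a)
E
```

```text
time: 6.25
eef_pos: [0.5147, 0.1678, 0.0346]
eef_rot: [[-1.0, -0.007, 0.0], [-0.007, 1.0, 0.0], [-0.0, 0.0, -1.0]]
ft_force: [-2.9, -0.8, 3.6]
width: 0.473
grip_force: 1.9
time: 6.75
eef_pos: [0.5258, 0.1679, 0.0347]
eef_rot: [[-1.0, -0.007, 0.001], [-0.007, 1.0, 0.0], [-0.001, 0.0, -1.0]]
ft_force: [-0.2, -1.0, 3.8]
width: 0.472
grip_force: 1.6
```

View pics/s4.png

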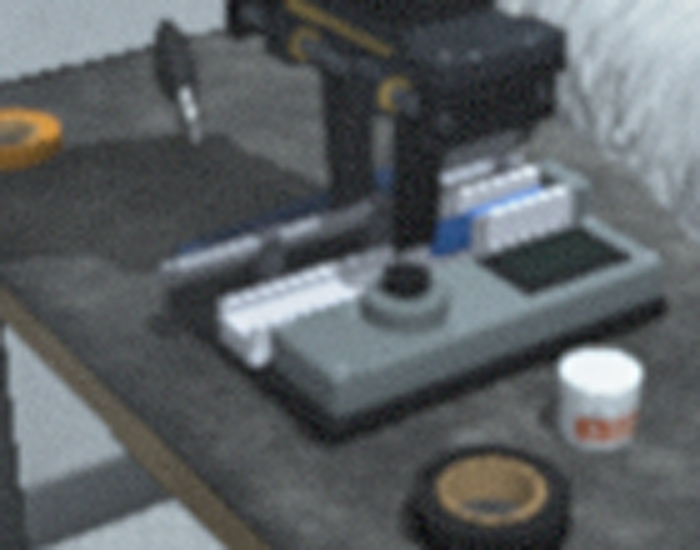

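The cell is in the bay (435–560, 190–250), front finger right at its end, not yet at the contact. I'll inch forward and watch the force.

```bash
python3 -m inch '[[0,0,0,-0.002,0,0,0.526],[0,0,0,-0.004,0,0,0.526],[0,0,0,-0.004,0,0,0.526]]';python3 -m inch '[[0,0,0,-0.001,0,0,0.526],[0,0,0,-0.002,0,0,0.526],[0,0,0,-0.002,0,0,0.526]]'
```

```text
time: 7.18
eef_pos: [0.5294, 0.1678, 0.0346]
eef_rot: [[-1.0, -0.007, 0.0], [-0.007, 1.0, 0.0], [-0.0, 0.0, -1.0]]
ft_force: [-2.8, -0.5, 3.5]
width: 0.472
grip_force: 1.7
time: 7.55
eef_pos: [0.5301, 0.1678, 0.0345]
eef_rot: [[-1.0, -0.007, -0.003], [-0.007, 1.0, -0.0], [0.003, -0.0, -1.0]]
ft_force: [-7.5, -0.5, 6.6]
width: 0.47
grip_force: 4.4
```

```bash
python3 -m inch '[[0,0,0,-0.0015,0,0,0.526],[0,0,0,-0.0015,0,0,0.526],[0,0,0,-0.0015,0,0,0.526]]'
```

```text
time: 7.92
eef_pos: [0.5304, 0.1678, 0.0344]
eef_rot: [[-1.0, -0.007, -0.005], [-0.007, 1.0, -0.0], [0.005, -0.0, -1.0]]
ft_force: [-12.8, -0.5, 10.5]
width: 0.476
grip_force: 7.6
```

Stalled hard at x = 0.530, as expected for home (0.531). I'll draw back, then let the plate up.

```bash
python3 -m inch '[[0,0,0,0.006,0,0,0.526],[0,0,0,0.016,0,0,0.526],[0,0,0,0.03,0,0,0.526],[0,0,0,0.045,0,0,0.526],[0,0,0,0.06,0,0,0.526],[0,0,0,0.065,0,0,0.526],[0,0,0,0.065,0,0,0.526]]'; python3 -m inch '[[0,0,0,0,0,-0.01,0.526],[0,0,0,0,0,-0.02,0.526],[0,0,0,0,0,-0.03,0.526],[0,0,0,0,0,-0.05,0.526],[0,0,0,0,0,-0.07,0.526],[0,0,0,0,0,-0.07,0.526]]'
python3 - <<'E'
from h import *
c=ctrl.capture("scene"); a=c["color"][160:270,180:320,::-1]; a=cv2.resize(a,None,fx=5,fy=5,interpolation=cv2.INTER_CUBIC)
cv2.imwrite('pics/s5.png',a)
E
```

```text
time: 8.8
eef_pos: [0.4667, 0.1673, 0.0345]
eef_rot: [[-1.0, -0.008, -0.002], [-0.008, 1.0, -0.0], [0.002, -0.0, -1.0]]
ft_force: [-2.5, -0.4, 3.1]
width: 0.473
grip_force: 1.7
time: 9.55
eef_pos: [0.4685, 0.1675, 0.106]
eef_rot: [[-1.0, -0.007, 0.003], [-0.007, 1.0, 0.001], [-0.003, 0.001, -1.0]]
ft_force: [0.0, 0.4, 0.4]
width: 0.472
grip_force: 0.0
```

View pics/s5.png

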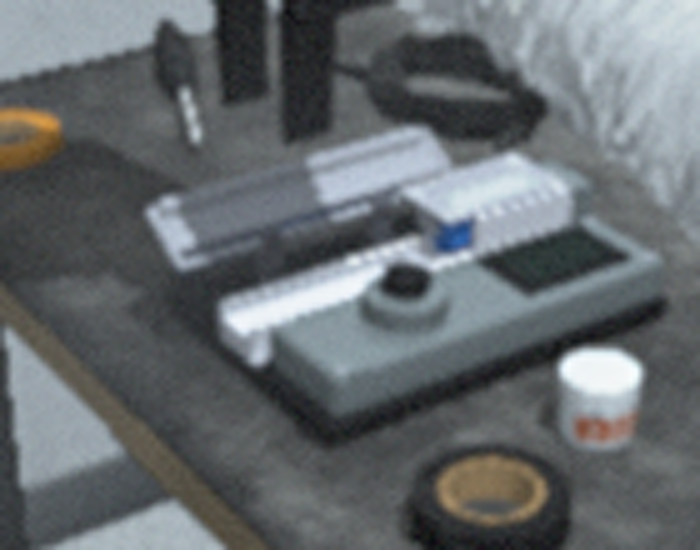

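The guard is shut (top at (490,195)) with the cell behind it (455,235). Moving to the button with fingers closed.

```bash
python3 -m inch '[[0,0,0,-0.007,-0.02,0,1],[0,0,0,-0.014,-0.045,0,1],[0,0,0,-0.02,-0.0695,0,1],[0,0,0,-0.0205,-0.0695,0.01,1],[0,0,0,-0.0205,-0.0695,0.025,1],[0,0,0,-0.0205,-0.0695,0.038,1],[0,0,0,-0.0205,-0.0695,0.038,1]]'
python3 - <<'E'
from h import *
c=ctrl.capture("scene"); a=c["color"][160:270,180:320,::-1]; a=cv2.resize(a,None,fx=5,fy=5,interpolation=cv2.INTER_CUBIC)
cv2.imwrite('pics/s6.png',a)
E
```

```text
time: 10.48
eef_pos: [0.488, 0.0986, 0.0653]
eef_rot: [[-1.0, -0.008, -0.003], [-0.008, 1.0, -0.0], [0.003, -0.0, -1.0]]
ft_force: [-0.2, 0.0, 0.2]
width: 0.008
grip_force: 0.0
```

View pics/s6.png

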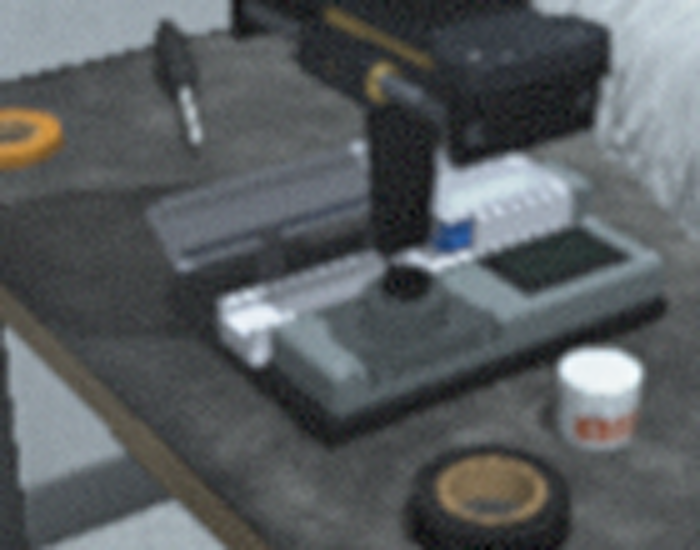

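The closed fingertips (370–440, 260) stand just above the button (407,280). Press, then release.

```bash
python3 -m inch '[[0,0,0,0,0,0.008,1],[0,0,0,0,0,0.012,1],[0,0,0,0,0,0.015,1],[0,0,0,0,0,0.0165,1],[0,0,0,0,0,0.0165,1],[0,0,0,0,0,0.0165,1]]'
```

```text
time: 11.28
eef_pos: [0.4888, 0.0981, 0.0503]
eef_rot: [[-1.0, -0.007, 0.0], [-0.007, 1.0, 0.0], [-0.0, 0.0, -1.0]]
ft_force: [-1.3, 2.2, 3.8]
width: 0.005
grip_force: 2.0
```

```bash
python3 -m inch '[[0,0,0,0,0,0.0015,1],[0,0,0,0,0,0.003,1],[0,0,0,0,0,0.003,1]]'; python3 -m inch '[[0,0,0,0,0,-0.006,1],[0,0,0,0,0,-0.015,1],[0,0,0,0,0,-0.04,1],[0,0,0,0,0,-0.08,1],[0,0,0,0.03,0,-0.12,1],[0,0,0,0.03,0,-0.12,1]]'
python3 - <<'E'
from h import *
c=ctrl.capture("scene"); a=c["color"][160:270,180:320,::-1]; a=cv2.resize(a,None,fx=5,fy=5,interpolation=cv2.INTER_CUBIC)
cv2.imwrite('pics/s7.png',a)
E
```

```text
time: 11.65
eef_pos: [0.489, 0.0982, 0.0495]
eef_rot: [[-1.0, -0.007, 0.002], [-0.007, 1.0, 0.0], [-0.002, 0.0, -1.0]]
ft_force: [-10.7, 1.5, 42.1]
width: 0.002
grip_force: 20.6
time: 12.4
eef_pos: [0.4585, 0.0979, 0.1694]
eef_rot: [[-1.0, -0.008, 0.004], [-0.008, 1.0, 0.0], [-0.004, 0.0, -1.0]]
ft_force: [0.0, 0.3, -0.7]
width: 0.004
grip_force: 0.0
```

View pics/s7.png

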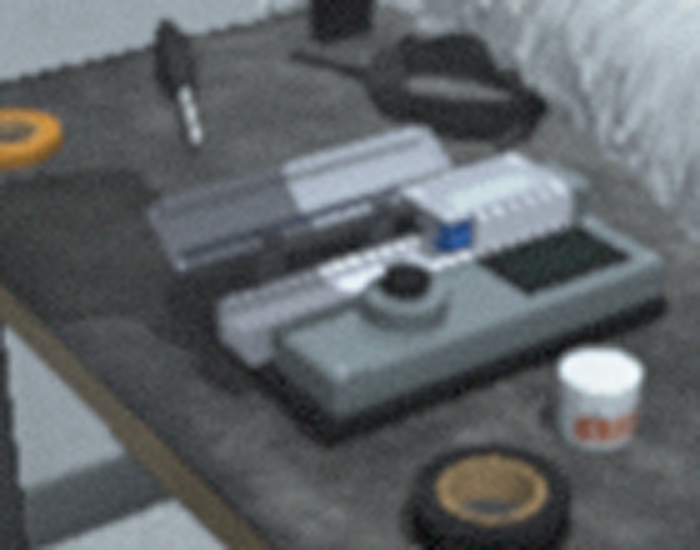

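The button was pressed to its stop and has sprung back (407,280). The guard is shut, the cell is home (455,235), and the surroundings are unmoved.

```bash
python3 -c "
from station import ctrl
print(ctrl.finish_job())"
```

```text
the job is handed in; nothing more can be done
None
```

The job is handed in: cell pushed home, guard shut behind it, start button pressed and let go in about 12.5 s; the press peaked near 42 N at the fingertips (the 40 N limit covers the arm and gripper body), and no verdict was shown.

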